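# Clip the toothbrush into the family brush case and shut the cover

## Robot

A 7-joint arm with a two-finger parallel gripper is mounted at the origin on the work surface. World frame = base frame: x ahead of the robot, y to its left, z up, the work surface at z = 0. Lengths are in m, angles in rad, forces in N, time in s.
With the tool pointing down it reaches from about 0.4 to 0.85 m from the base axis. Payload 4.4 kg.
Tool frame: the origin (TCP) lies on the mounting face of the last link; the fingertips stand 199 mm ahead of it and the grasp point (between the pads) lies 180 mm ahead of it; z points along the fingers, y is the direction in which the jaws open and shut (so a half turn about z gives the same grasp; the last joint's range is limited). The gripper opens to 94 mm and grips with 3 to 60 N. Pads are 16 mm wide; open, the fingers measure 119 mm over their backs; the gripper's body (75 mm by 177 mm) begins 78 mm behind the grasp point.
Start: joints at [-1.334, 0.628, 0.038, 1.517, -0.027, 0.996, -0.02], TCP at [0.194, 0.62, 0.405] pointing down, gripper open.
Joint ranges: [-3.06, 3.06], [-0.37, 2.12], [-1.25, 1.32], [0.18, 2.47], [-1.1, 4.24], [0.23, 1.98], [-2.94, 2.94]. Speed limits (rad/s): [2.57, 2.57, 3.14, 3.14, 3.14, 3.14, 3.14].

## Interface

Orientations are given as a unit quaternion [w, x, y, z].
In Python, from workcell import get_obs, eyes, arm gives the robot as it stands. The module is installed in compiled form; this text tells all that it offers.
- The arm moves only by the tool send_rows, never from a script. Its argument "commands" is a list of rows, each a list of 7 numbers: the turn, a rotation vector about the tool's x, y, z in rad, then the shift along the tool's x, y, z in m, then the finger opening in m, from 0 to 0.094. In form: [[rx, ry, rz, dx, dy, dz, hand], ...]. A call has 1 to 20 rows; each row shifts and turns the commanded pose from where the row before left it, along the tool's axes as they then stand; what a row does not reach is not made up. A row lasts 1/12 s, in which the tool goes at most 41.7 mm and 7.16 degrees, less where a joint would pass 70% of its speed; a pose out of reach is approached as far as the arm can. A call with a gripper value outside its range is refused whole. The fingers move at their own pace and stop on an object; "newtons" is the grip in N (left out, the last holds). Time passes only in rows, so rows that do not move let the fingers close. It gives the time, the measured TCP pose, the force and the opening at its end, in the units of the state.
- get_obs(): the state, without advancing time (a new reading comes with each control period).
- eyes.snapshot(name): name is "scene" or "top" or "wrist"; returns a dict with "image" (420x560x3 uint8, blue, green, red), "fx", "fy", "cx", "cy" (pixels), "k1" (the pictures are not rectified: a ray, as slopes to the right and down, at radius r is drawn at 1 + k1 r^2 times it, then the intrinsics apply), "xyz" and "orientation" of the camera in the world. Camera axes: x right, y down, z forward; pixel columns grow to the right and rows downward; lengths in m; the calibration is good to about 2 mm. A picture is of the moment at which its call begins. There is no depth.
- arm.close_job(): hands the job in, once; it reports no verdict.
The state is a dict: "clock": time; "qpos": joint angles; "dq": joint speeds; "tau": joint torques, N m; "tool_pos": TCP position; "orientation": TCP orientation; "wrist_force": force on the tool from outside, world axes, zero at the start; "wrist_torque": the same for the moment, N m; "grip_width": finger opening in m.
Only numpy, scipy, OpenCV 4.12 (cv2) and the standard library are available. Lean on these libraries where they do the work, as an engineer would, in place of code of your own. Each camera call takes 0.05 s, during which the arm holds its last target.

## Task

Press the loose toothbrush sideways into the one empty pair of spring clips in the open brush case, fully home and with its head towards the hinge like the others, while the cover is still up. Then shut the cover. Leave the things already clipped in their clips and everything else on the ledge where it is.

Things in the scene. Friction and masses are not known exactly. Their poses are not given: they have to be found in the camera images.
- brush_center (a point): The loose white toothbrush lying on the cement, 185 mm long, about 30 g. This point is on its handle's axis, half-way up (7.5 mm above the ledge at the start), near its balance point, 75 mm from the tail end and 110 mm from the head end. x points along the handle to the head, z to the bristles (up at the start). The handle is 15 mm thick, round from x = -48 to +48 mm, square behind (does not roll).
- brush_head (a point): The middle of the loose toothbrush's head, 96 mm from brush_center along x; the head is 28 x 13 mm, on a thin neck, its bristles reach 12.5 mm above the axis.
- case: Grey open plastic brush case, screwed to the ledge: 218 mm long (x), 248 mm wide (y), walls 44 mm high, 4 mm thick. Origin on its underside, midway between the two clip rails; outer faces: near wall x = -88 mm, far (hinge) wall x = +130 mm, sides y = +-124 mm. Two black rails, 18 mm high, cross it along y at x = +-30 mm with four spring clips each. A brush fits in only with its head at the hinge side.
- place1 (a point): Place 1 of 4 (case y = -81 mm): where a handle's axis lies when fully home, 25.5 mm above the ledge, midway between its two clips (one on each rail, 12 mm wide, 48 mm free between them for fingers). x points to the hinge, z up. brush_center comes here, up to about 15 mm off along x.
- place2 (a point): Place 2 (case y = -27 mm), as place1. The clips open upwards: flared mouth 24 mm wide, 40 mm above the ledge, then lips 11 mm apart. A handle first touches the lips with its axis about 13 mm above the seat; pressed straight down with about 10 N it spreads them and snaps home onto the clip's floor.
- place3 (a point): Place 3 (case y = +27 mm), as place1.
- place4 (a point): Place 4 (case y = +81 mm), as place1.
- brush_b_center (a point): A toothbrush like the loose one, already clipped in one of the places; same point and axes.
- brush_c_center (a point): Another such toothbrush, already clipped in one of the places.
- razor_center (a point): A grey safety razor with the same 15 mm handle (165 mm long, 40 mm wide head at the hinge end), already clipped; the point is on its handle axis at the middle of its place. Whichever place has none of these three is the empty one.
- lid (a joint): Angle of the case's cover in rad: 0 shut (lying on the walls), grows as it opens, 1.6 to 1.85 at the start (upright or leaning back a little), 1.95 at most. Stiff hinge: it stays where it is left and takes about 1 to 2 N at its free edge to move.
- lid_hinge (a point): Middle of the cover's hinge line, along the top of the far wall (case x = +130 mm, 44.5 mm above the ledge); the line runs along the case's y.
- lid_edge (a point): Middle of the cover's free edge, on its outer (upper when shut) face, 218 mm from the hinge. The cover is a clear panel in a grey frame, 5 mm thick, 218 x 248 mm, 120 g, with a 50 mm wide tab 12 mm beyond this edge. Upright, its outer face looks away from the robot: pushed there near the free edge, towards the robot and down, it shuts.
- soap_dish: White ceramic soap dish, 120 x 85 x 25 mm; bystander. Origin under its centre.
- soap: Cream bar of soap in the dish, 75 x 50 x 22 mm; bystander.
- bucket_lid: Blue plastic bucket lid, 250 mm across, 22 mm high, lying flat; bystander. Origin under its centre.
- comb: Wooden comb, 160 x 38 x 6 mm, lying flat; bystander. Origin under its centre.
- tumbler: Steel tumbler, 72 mm across, 100 mm high; bystander. Origin under its centre.
- soap_bottle: Plastic soap bottle, 60 mm across, 170 mm high; bystander. Origin under its centre.
- scrub_brush: Wooden scrubbing brush, 150 x 55 x 36 mm, bristles down; bystander. Origin under its centre.

How it is judged:
On the way, in this order (a step that is already met when the one before it is completed fails the run):
1. the toothbrush is snapped fully home in the empty clips, head towards the hinge, with the cover still up (((x of brush_center in the frame of place1 between -0.02 and 0.02 m and y of brush_center in the frame of place1 between -0.004 and 0.004 m and z of brush_center in the frame of place1 between -0.004 and 0.0035 m and angle between the x axis of brush_center and the x axis of place1, either way round below 0.09 rad and x of brush_head in the frame of place1 above 0.06 m) or (x of brush_center in the frame of place2 between -0.02 and 0.02 m and y of brush_center in the frame of place2 between -0.004 and 0.004 m and z of brush_center in the frame of place2 between -0.004 and 0.0035 m and angle between the x axis of brush_center and the x axis of place2, either way round below 0.09 rad and x of brush_head in the frame of place2 above 0.06 m) or (x of brush_center in the frame of place3 between -0.02 and 0.02 m and y of brush_center in the frame of place3 between -0.004 and 0.004 m and z of brush_center in the frame of place3 between -0.004 and 0.0035 m and angle between the x axis of brush_center and the x axis of place3, either way round below 0.09 rad and x of brush_head in the frame of place3 above 0.06 m) or (x of brush_center in the frame of place4 between -0.02 and 0.02 m and y of brush_center in the frame of place4 between -0.004 and 0.004 m and z of brush_center in the frame of place4 between -0.004 and 0.0035 m and angle between the x axis of brush_center and the x axis of place4, either way round below 0.09 rad and x of brush_head in the frame of place4 above 0.06 m)) and value of joint lid above 1 rad), for 0.2 s.
2. the cover is shut (value of joint lid below 0.04 rad), for 0.2 s.
At the end, for the whole second after the job is handed in: Loose toothbrush at rest home in the empty clips, head at the hinge (within 4 mm sideways, 3.5 mm in height, 20 mm along, 0.09 rad of its place); cover shut (below 0.04 rad); the other three still home in their clips (within 20 mm of the start) (((x of brush_center in the frame of place1 between -0.02 and 0.02 m and y of brush_center in the frame of place1 between -0.004 and 0.004 m and z of brush_center in the frame of place1 between -0.004 and 0.0035 m and angle between the x axis of brush_center and the x axis of place1, either way round below 0.09 rad and x of brush_head in the frame of place1 above 0.06 m) or (x of brush_center in the frame of place2 between -0.02 and 0.02 m and y of brush_center in the frame of place2 between -0.004 and 0.004 m and z of brush_center in the frame of place2 between -0.004 and 0.0035 m and angle between the x axis of brush_center and the x axis of place2, either way round below 0.09 rad and x of brush_head in the frame of place2 above 0.06 m) or (x of brush_center in the frame of place3 between -0.02 and 0.02 m and y of brush_center in the frame of place3 between -0.004 and 0.004 m and z of brush_center in the frame of place3 between -0.004 and 0.0035 m and angle between the x axis of brush_center and the x axis of place3, either way round below 0.09 rad and x of brush_head in the frame of place3 above 0.06 m) or (x of brush_center in the frame of place4 between -0.02 and 0.02 m and y of brush_center in the frame of place4 between -0.004 and 0.004 m and z of brush_center in the frame of place4 between -0.004 and 0.0035 m and angle between the x axis of brush_center and the x axis of place4, either way round below 0.09 rad and x of brush_head in the frame of place4 above 0.06 m)) and value of joint lid below 0.04 rad and distance of each of brush_b_center, brush_c_center, razor_center from where it was at the start of the episode below 0.02 m and z of each of brush_b_center, brush_c_center, razor_center in the frame of place1 below 0.0035 m and linear speed of brush below 0.02 m/s); the robot touches nothing.
It fails at once if a bystander on the ledge is pushed or knocked away (more than 30 mm) (distance of any of soap_dish, soap, bucket_lid, comb, tumbler, soap_bottle, scrub_brush from where it was at the start of the episode above 0.03 m).
It also fails if it takes over 54 s, if anything falls off the work surface, if the arm or the gripper's body presses on something with over 40 N, if the wrist force passes 120 N, or if a joint passes its speed limit or range.

## Working session

There is one attempt and no reset: what is moved stays moved. The work goes in short steps, Python scripts to look and compute and a tool call to move; the robot and the scene stay as the last step left them, time stands still between calls to the robot, and variables do not carry over. Pictures are saved under pics/ and viewed, and the job is handed in when it is done.

Besides the shell and the picture viewer there is one more tool, called after "Call:" as name(argument=value, ...), one argument or row to a line, values as JSON. send_rows: Moves the arm, as the interface text tells. Its arguments: {"type":"object","properties":{"commands":{"type":"array","items":{"type":"array","items":{"type":"number"}}},"newtons":{"type":"number"}},"required":["commands"]}

```bash
mkdir -p pics; ls; python3 - <<'E'
from workcell import get_obs, eyes, arm
import cv2
o=get_obs(); print(o)
for n in ("scene","top","wrist"):
    s=eyes.snapshot(n); cv2.imwrite(f"pics/{n}0.png",s["image"]); print(n,{k:v for k,v in s.items() if k!="image"})
E
```

```text
pics
{'clock': 0.0, 'qpos': array([-1.33383977,  0.62930425,  0.03844493,  1.51834834, -0.02700378,
        0.9963034 , -0.02000902]), 'dq': array([ 2.90233289e-04, -3.17626604e-04,  1.90487612e-04, -4.13198423e-04,
       -7.82383827e-04,  7.52854174e-05, -1.12151727e-03]), 'tau': array([ 5.39378034e-04, -5.49728680e+01,  1.14333931e+00, -1.86635309e+01,
       -5.24554309e-02,  2.34835292e-02,  1.43158404e-04]), 'tool_pos': array([0.19368101, 0.62016799, 0.40378727]), 'orientation': array([-1.29048088e-04,  1.50807178e-01,  9.88562767e-01, -9.13600584e-04]), 'wrist_force': array([-0.13787147,  1.32538573,  0.42188263]), 'wrist_torque': array([0.02276771, 0.03321995, 0.03085365]), 'grip_width': 0.09409212885913565}
scene {'fx': 424.234048318501, 'fy': 424.234048318501, 'cx': 282.77270587190026, 'cy': 206.55921988815984, 'k1': -0.08229208372952113, 'xyz': array([ 1.16567065, -0.49630312,  0.80313083]), 'orientation': array([-0.36333084,  0.82558811,  0.39505793, -0.17413846])}
top {'fx': 457.31313833286555, 'fy': 457.31313833286555, 'cx': 283.1482457712628, 'cy': 207.7801408060434, 'k1': -0.15173784278811953, 'xyz': array([0.27381248, 0.01538469, 1.31143511]), 'orientation': array([ 0.06854581, -0.69799892,  0.70889819, -0.07458109])}
wrist {'fx': 292.9052992839486, 'fy': 292.9052992839486, 'cx': 281.99712912619873, 'cy': 211.98230607986588, 'k1': -0.038131754968042254, 'xyz': array([0.12096938, 0.64335546, 0.38353683]), 'orientation': array([0.10673367, 0.79880217, 0.58706137, 0.07669398])}
```

View pics/scene0.png

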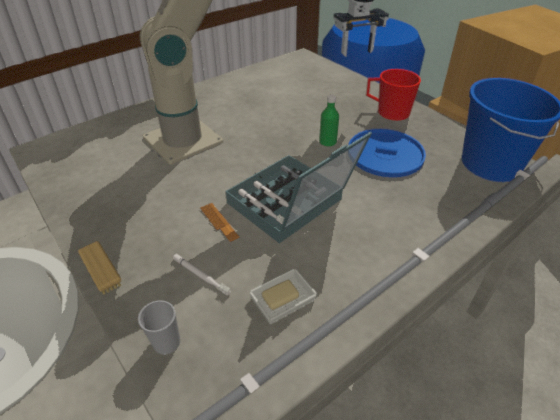

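View pics/top0.png

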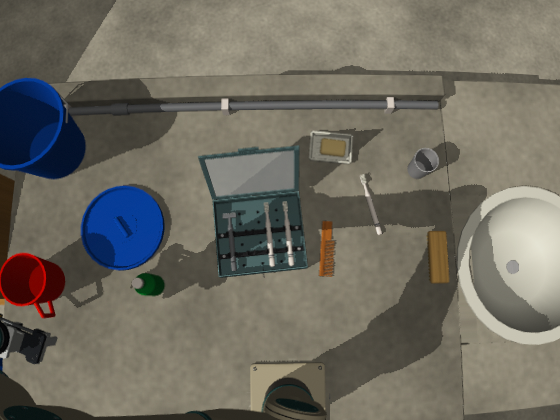

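View pics/wrist0.png

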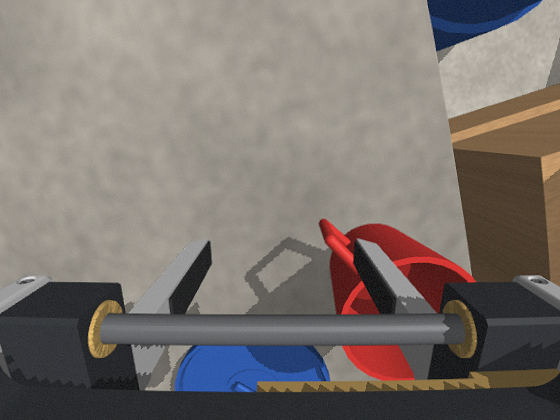

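```bash
cat > h.py <<'E'
import numpy as np, cv2
from scipy.spatial.transform import Rotation as R
def rot(q): return R.from_quat([q[1],q[2],q[3],q[0]])
def K(s): return np.array([[s["fx"],0,s["cx"]],[0,s["fy"],s["cy"]],[0,0,1.]])
def dist(s): return np.array([s["k1"],0,0,0,0.])
def ray(s,p):
    p=np.asarray(p,float).reshape(-1,1,2)
    n=cv2.undistortPointsIter(p,K(s),dist(s),None,None,(3,50,1e-12)).reshape(-1,2)
    return rot(s["orientation"]).apply(np.c_[n,np.ones(len(n))])
def plane(s,p,z):
    d=ray(s,p); c=s["xyz"]; return c+d*((z-c[2])/d[:,2])[:,None]
def proj(s,X):
    Xc=rot(s["orientation"]).inv().apply(np.atleast_2d(X)-s["xyz"])
    return cv2.projectPoints(Xc,np.zeros(3),np.zeros(3),K(s),dist(s))[0].reshape(-1,2)
def tri(s1,p1,s2,p2):
    d1=ray(s1,p1)[0];d2=ray(s2,p2)[0]
    d1/=np.linalg.norm(d1);d2/=np.linalg.norm(d2)
    A=np.c_[d1,-d2];t=np.linalg.lstsq(A,s2["xyz"]-s1["xyz"],rcond=None)[0]
    a=s1["xyz"]+d1*t[0];b=s2["xyz"]+d2*t[1]
    return (a+b)/2,np.linalg.norm(a-b)
E
python3 - <<'E'
from workcell import eyes
import cv2,pickle
S={n:eyes.snapshot(n) for n in("scene","top")}
pickle.dump(S,open("S0.pkl","wb"))
t=S["top"]["image"]; s=S["scene"]["image"]
cv2.imwrite("pics/tc.png",cv2.resize(t[135:285,190:400],None,fx=3.8,fy=3.8,interpolation=cv2.INTER_CUBIC))
cv2.imwrite("pics/sc.png",cv2.resize(s[125:305,160:380],None,fx=3.3,fy=3.3,interpolation=cv2.INTER_CUBIC))
E
```

```text
(no output)
```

View pics/tc.png

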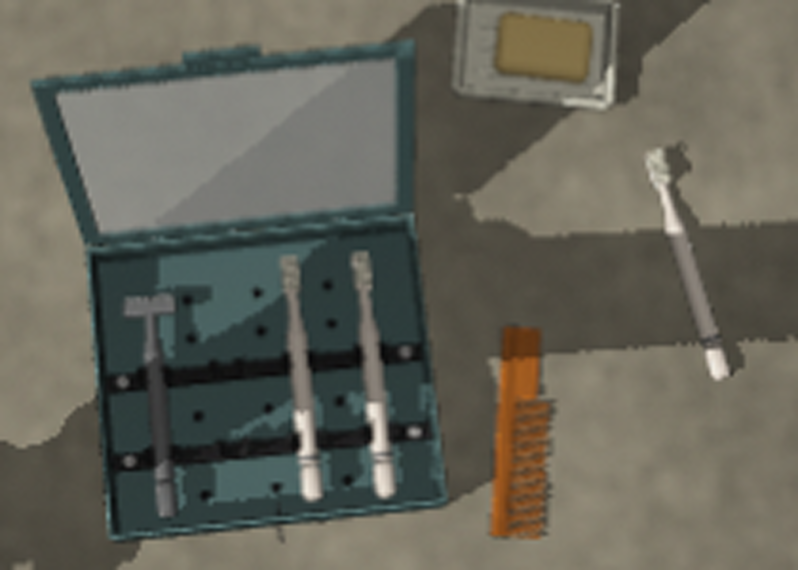

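View pics/sc.png

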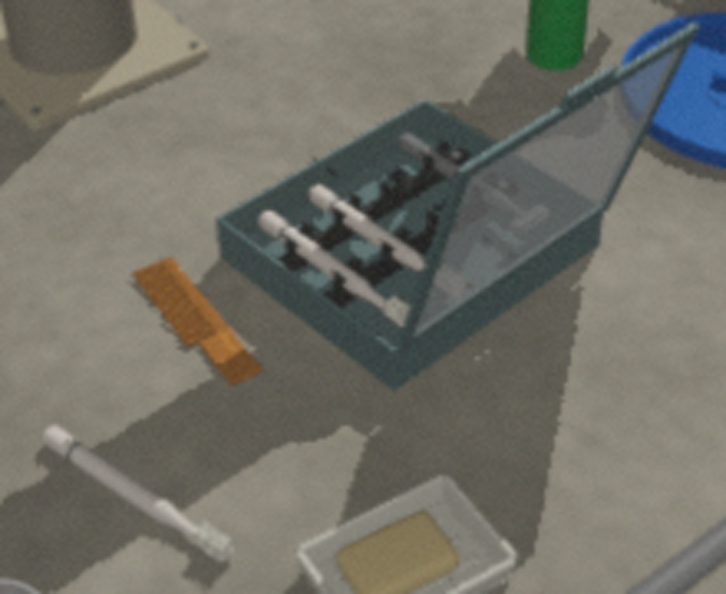

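```bash
python3 - <<'E'
import pickle,numpy as np
from h import *
S=pickle.load(open("S0.pkl","rb"));T=S["top"];C=S["scene"]
t=lambda x,y:(x/3.8+190-.37,y/3.8+135-.37)
s=lambda x,y:(x/3.3+160-.35,y/3.3+125-.35)
np.set_printoptions(precision=4,suppress=True)
print("rim NL NR HL HR",plane(T,[t(110,538),t(445,500),t(88,245),t(413,217)],.044))
print("brush tail/head",plane(T,[t(719,378),t(654,150)],.0075))
for n,a,b in [("tail",t(719,372),s(56,438)),("neck end of grey",t(675,232),s(163,503)),("head tip",t(654,152),s(222,553)),("rimNR",t(445,498),s(219,222)),("rimHR",t(413,217),s(395,358)),("lid corner R",t(412,43),s(467,172)),("lid corner L",t(33,86),s(697,28)),
 ("b tail",t(385,492),s(270,215)),("c tail",t(312,493),s(320,190))]:
    print(n,tri(T,a,C,b))
E
```

```text
rim NL NR HL HR [[ 0.3441  0.1837  0.044 ]
 [ 0.3684 -0.0602  0.044 ]
 [ 0.5625  0.2023  0.044 ]
 [ 0.5804 -0.0416  0.044 ]]
brush tail/head [[ 0.4597 -0.2744  0.0075]
 [ 0.6406 -0.2335  0.0075]]
tail (array([ 0.4656, -0.2734,  0.005 ]), np.float64(0.004066435676915942))
neck end of grey (array([ 0.5741, -0.2443,  0.012 ]), np.float64(0.0027265587088380326))
head tip (array([ 0.6375, -0.2333,  0.0116]), np.float64(0.00165165565386552))
rimNR (array([ 0.3706, -0.0596,  0.0402]), np.float64(0.0018621226460038883))
rimHR (array([ 0.5833, -0.0407,  0.0355]), np.float64(0.003058747121907838))
lid corner R (array([ 0.647 , -0.0325,  0.2507]), np.float64(0.004649786341890977))
lid corner L (array([0.6224, 0.2109, 0.2483]), np.float64(0.002990865906133398))
b tail (array([ 0.3774, -0.015 ,  0.0285]), np.float64(0.0047455470441384665))
c tail (array([0.3773, 0.0385, 0.0286]), np.float64(0.00415110975030748))
```

Call:
send_rows(
  commands=[
    [0, 0, 0, -0.0245, -0.0305, -0.002, 0.06],
    [0, 0, 0, -0.0245, -0.0305, -0.002, 0.06],
    [0, 0, 0, -0.0245, -0.0305, -0.002, 0.06],
    [0, 0, 0, -0.0245, -0.0305, -0.002, 0.06],
    [0, 0, 0, -0.0245, -0.0305, -0.002, 0.06],
    [0, 0, 0, -0.0245, -0.0305, -0.002, 0.06],
    [0, 0, 0, -0.0245, -0.0305, -0.002, 0.06],
    [0, 0, 0, -0.0245, -0.0305, -0.002, 0.06],
    [0, 0, 0, -0.0245, -0.0305, 0, 0.06],
    [0, 0, 0, -0.0245, -0.0305, 0, 0.06],
    [0, 0, 0, -0.0245, -0.0305, 0, 0.06],
    [0, 0, 0, -0.0245, -0.0305, 0, 0.06],
    [0, 0, 0, -0.0245, -0.0305, 0, 0.06],
    [0, 0, 0, -0.0245, -0.0305, 0, 0.06],
    [0, 0, 0, -0.0245, -0.0305, 0, 0.06],
    [0, 0, 0, -0.0245, -0.0305, 0, 0.06],
  ],
)

```text
clock: 1.58
tool_pos: [0.4227, 0.0359, 0.4209]
orientation: [0.0, 0.151, 0.989, 0.0]
wrist_force: [0.9, 1.6, -0.7]
grip_width: 0.0598
```

Call:
send_rows(
  commands=[
    [0, 0, 0.125, 0, 0, 0, 0.06],
    [0, 0, 0.125, 0, 0, 0, 0.06],
    [0, 0, 0.125, 0, 0, 0, 0.06],
    [0, 0, 0.125, 0, 0, 0, 0.06],
    [0, 0, 0.125, 0, 0, 0, 0.06],
    [0, 0, 0.125, 0, 0, 0, 0.06],
    [0, 0, 0.125, 0, 0, 0, 0.06],
    [0, 0, 0.125, 0, 0, 0, 0.06],
    [0, 0, 0.125, 0, 0, 0, 0.06],
    [0, 0, 0.125, 0, 0, 0, 0.06],
    [0, 0, 0.125, 0, 0, 0, 0.06],
    [0, 0, 0.125, 0, 0, 0, 0.06],
    [0, 0, 0.125, 0, 0, 0, 0.06],
    [0, 0, 0.125, 0, 0, 0, 0.06],
    [0, 0, 0.125, 0, 0, 0, 0.06],
    [0, 0, 0.125, 0, 0, 0, 0.06],
    [0, 0, 0.125, 0, 0, 0, 0.06],
    [0, 0, 0.125, 0, 0, 0, 0.06],
    [0, 0, 0.125, 0, 0, 0, 0.06],
    [0, 0, 0.119, 0, 0, 0, 0.06],
  ],
)

```text
clock: 3.25
tool_pos: [0.4224, 0.0378, 0.4208]
orientation: [-0.0, 0.986, 0.169, 0.0]
wrist_force: [-1.0, -0.5, -0.0]
grip_width: 0.0602
```

```bash
python3 - <<'E'
from workcell import eyes,get_obs
import cv2,pickle
from h import *
s=eyes.snapshot("wrist");pickle.dump(s,open("W1.pkl","wb"))
cv2.imwrite("pics/w1.png",cv2.resize(s["image"],None,fx=1.4,fy=1.4)); o=get_obs()
print(o["clock"],o["qpos"],o["tool_pos"],rot(o["orientation"]).as_matrix()[:,0],s["xyz"],rot(s["orientation"]).as_matrix())
E
```

```text
3.3 [-0.77047035  0.38265162  0.83674182  2.10284058 -0.39074998  0.81458379
 -0.9325073 ] [0.4224556  0.03788752 0.42062109] [ 9.44742652e-01  3.27812927e-01 -7.90678901e-05] [0.49310267 0.06361986 0.40044925] [[ 3.31682288e-01 -9.10938015e-01 -2.45313661e-01]
 [-9.43390727e-01 -3.20026175e-01 -8.71618242e-02]
 [ 8.92226439e-04  2.60336667e-01 -9.65517490e-01]]
```

View pics/w1.png

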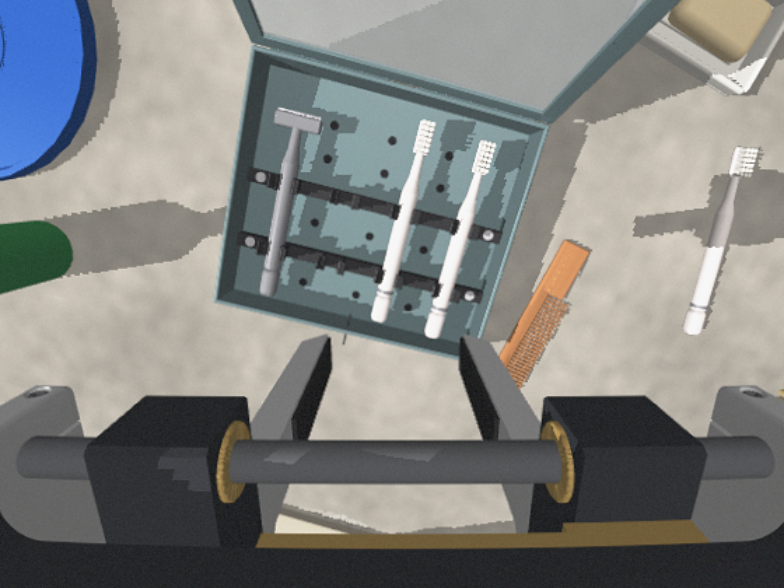

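Call:
send_rows(
  commands=[
    [0, 0, 0.112, 0, 0, 0, 0.06],
    [0, 0, 0, 0.005, 0.039, 0, 0.06],
    [0, 0, 0, 0.005, 0.039, 0, 0.06],
    [0, 0, 0, 0.005, 0.039, 0, 0.06],
    [0, 0, 0, 0.005, 0.039, 0, 0.06],
    [0, 0, 0, 0.005, 0.039, 0, 0.06],
    [0, 0, 0, 0.005, 0.039, 0, 0.06],
    [0, 0, 0, 0.006, 0.039, 0, 0.06],
    [0, 0, 0, 0.006, 0.039, 0, 0.06],
    [0, 0, 0, 0, 0, 0.02, 0.06],
    [0, 0, 0, 0, 0, 0.04, 0.06],
    [0, 0, 0, 0, 0, 0.03, 0.06],
    [0, 0, 0, 0, 0, 0.02, 0.06],
    [0, 0, 0, 0, 0, 0, 0.06],
  ],
)

```text
clock: 4.47
tool_pos: [0.534, -0.2549, 0.3063]
orientation: [-0.002, 0.993, 0.117, -0.003]
wrist_force: [0.3, 0.1, 0.6]
grip_width: 0.0597
```

```bash
python3 - <<'E'
from workcell import eyes,get_obs
import cv2,pickle
from h import *
s=eyes.snapshot("wrist");o=get_obs();pickle.dump((s,o),open("W2.pkl","wb"))
cv2.imwrite("pics/w2.png",cv2.resize(s["image"],None,fx=1.4,fy=1.4))
print(o["clock"],o["qpos"],o["tool_pos"],rot(o["orientation"]).as_matrix())
a=pickle.load(open("W1.pkl","rb"))["image"]
cv2.imwrite("pics/w1a.png",cv2.resize(a[20:260,150:390],None,fx=2.45,fy=2.45,interpolation=cv2.INTER_CUBIC))
E
```

```text
4.5167 [ 0.01268572  0.75801667  0.64488007  1.78253892 -0.60457192  0.81372308
 -0.37866932] [ 0.53470659 -0.25565765  0.30880202] [[ 0.972648    0.2322487  -0.00404964]
 [ 0.23225857 -0.97265168  0.00215961]
 [-0.00343732 -0.0030411  -0.99998947]]
```

View pics/w2.png

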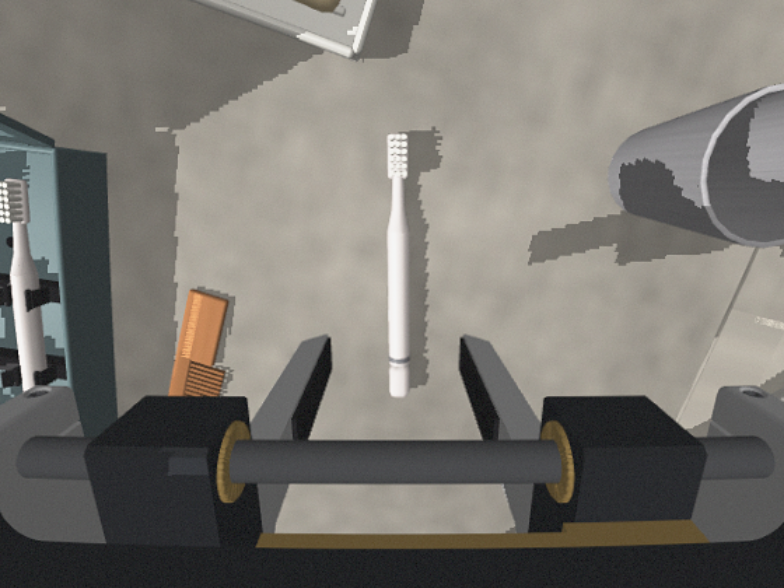

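View pics/w1a.png

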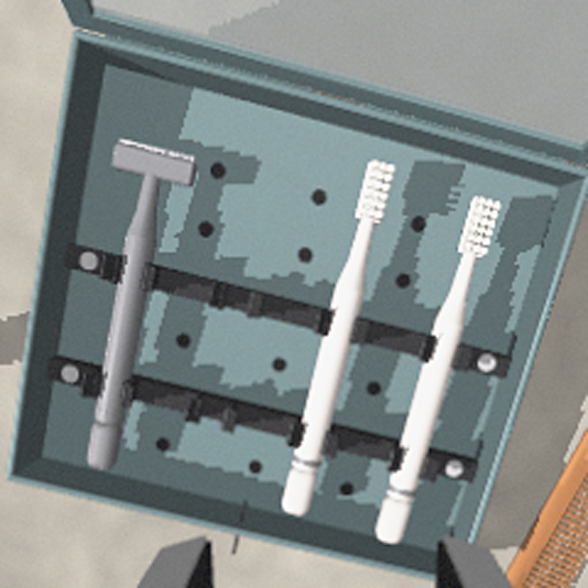

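```bash
python3 - <<'E'
import pickle,numpy as np
from h import *
np.set_printoptions(precision=4,suppress=True)
W1=pickle.load(open("W1.pkl","rb"));W2,o=pickle.load(open("W2.pkl","rb"))
u=lambda x,y:((x+.5)/1.4-.5,(y+.5)/1.4-.5)
a=lambda x,y:((x+.5)/2.45+150-.5,(y+.5)/2.45+20-.5)
# loose brush mask in w2
def mask(im,x0,x1,y0,y1):
    hsv=cv2.cvtColor(im,cv2.COLOR_BGR2HSV); m=((hsv[...,1]<28)&(hsv[...,2]>170)).astype(np.uint8)
    k=np.zeros_like(m);k[y0:y1,x0:x1]=m[y0:y1,x0:x1]
    n,l,st,c=cv2.connectedComponentsWithStats(k); i=1+np.argmax(st[1:,4]); return l==i
for nm,W,b in(("w2",W2,(265,305,85,290)),("w1",W1,(480,560,95,245))):
    m=mask(W["image"],*b); ys,xs=np.nonzero(m); P=np.c_[xs,ys].astype(float)
    X=plane(W,P,.0075)[:,:2]
    r=cv2.minAreaRect(X.astype(np.float32)*1000); print(nm,len(xs),r, xs.min(),xs.max(),ys.min(),ys.max())
    mu=X.mean(0); d=np.linalg.svd(X-mu,full_matrices=False)[2][0]; d*=np.sign(d[0])
    t=(X-mu)@d; tail=mu+d*t.min(); head=mu+d*t.max(); h=t-t.min()
    sel=(h>.01)&(h<.11); vx,vy,cx,cy=cv2.fitLine(X[sel].astype(np.float32),cv2.DIST_L2,0,1e-3,1e-3).ravel()
    print("len",np.ptp(t),"yaw",np.arctan2(d[1],d[0]),"handle yaw",np.arctan2(vy,vx)if vx>0 else np.arctan2(-vy,-vx),"tail",tail,"head",head,"c75",tail+.075*d,"handle mid",cx,cy)
print("tail/head tri",tri(W2,u(399,392),W1,u(693,329)),tri(W2,u(397,133),W1,u(746,147)))
# scene/wrist height
S=pickle.load(open("S0.pkl","rb"))
# clips
F=plane(W1,[a(221,293),a(255,303),a(194,405),a(229,416)],.040); print("clip jaws",F)
s=plane(W1,[a(89,261),a(486,362),a(70,373),a(453,467)],.018); print("screws",s, s.mean(0)); 
e=(s[0]-s[1]+s[2]-s[3]);print("y yaw",np.arctan2(-e[0],e[1]), "span",np.linalg.norm(s[0]-s[1]),np.linalg.norm(s[2]-s[3]),np.linalg.norm(s[0]-s[2]),np.linalg.norm(s[1]-s[3]))
r=plane(W1,[a(10,478),a(437,578),a(78,30),a(588,165)],.044);print("rim NL,NR?,HL",r)
print("b,c axis at tail, neck",plane(W1,[a(391,530),a(452,320),a(297,503),a(352,280)],.0255))
E
```

```text
w2 3129 ((562.0418090820312, -240.8780059814453), (158.5988006591797, 24.395357131958008), 13.357804298400879) 265 290 91 256
len 0.15855299810402956 yaw 0.22275393264536955 handle yaw 0.25390506 tail [ 0.4851 -0.2597] head [ 0.6397 -0.2247] c75 [ 0.5582 -0.2432] handle mid 0.54641974 -0.24511877
w1 5886 ((531.9732055664062, -280.05133056640625), (181.1666717529297, 121.42192077636719), 29.75918197631836) 480 559 126 244
len 0.1821122010034447 yaw 1.1635951589415012 handle yaw -0.509449 tail [ 0.4761 -0.3745] head [ 0.5482 -0.2073] c75 [ 0.5058 -0.3057] handle mid 0.5051655 -0.30858883
tail/head tri (array([ 0.4629, -0.2724,  0.0111]), np.float64(0.0015977034329991346)) (array([ 0.637 , -0.2294,  0.0124]), np.float64(0.00012007029000756994))
clip jaws [[0.4699 0.1086 0.04  ]
 [0.4708 0.0914 0.04  ]
 [0.4124 0.105  0.04  ]
 [0.4129 0.0865 0.04  ]]
screws [[ 0.4615  0.1805  0.018 ]
 [ 0.4811 -0.0322  0.018 ]
 [ 0.4021  0.1754  0.018 ]
 [ 0.4217 -0.0372  0.018 ]] [0.4416 0.0716 0.018 ]
y yaw 0.09190633274463948 span 0.21361133272942115 0.21354319199084795 0.05958966111814485 0.059650628074866874
rim NL,NR?,HL [[ 0.3449  0.1842  0.044 ]
 [ 0.3665 -0.0455  0.044 ]
 [ 0.5593  0.2036  0.044 ]
 [ 0.5829 -0.0357  0.044 ]]
b,c axis at tail, neck [[ 0.3782 -0.0164  0.0255]
 [ 0.4954 -0.0055  0.0255]
 [ 0.3758  0.0378  0.0255]
 [ 0.497   0.0497  0.0255]]
```

```bash
python3 - <<'E'
import pickle,numpy as np
from h import *
np.set_printoptions(precision=4,suppress=True)
W1=pickle.load(open("W1.pkl","rb"));W2,o=pickle.load(open("W2.pkl","rb"))
for nm,W,b in(("w2",W2,(268,300,85,290)),("w1",W1,(484,548,98,245))):
    im=W["image"];hsv=cv2.cvtColor(im,cv2.COLOR_BGR2HSV)
    m=((hsv[...,2]>195)).astype(np.uint8);k=np.zeros_like(m);x0,x1,y0,y1=b;k[y0:y1,x0:x1]=m[y0:y1,x0:x1]
    k=cv2.morphologyEx(k,cv2.MORPH_CLOSE,np.ones((7,7)))
    n,l,st,c=cv2.connectedComponentsWithStats(k); i=1+np.argmax(st[1:,4]); ys,xs=np.nonzero(l==i)
    print(nm,st[i])
    P=np.c_[xs,ys].astype(float);X=plane(W,P,.0075)[:,:2]
    vx,vy,cx,cy=map(float,cv2.fitLine(X.astype(np.float32),cv2.DIST_L2,0,1e-3,1e-3).ravel())
    d=np.array([vx,vy])*np.sign(vx);c=np.array([cx,cy]);t=(X-c)@d
    w=[np.ptp(((X-c)@[-d[1],d[0]])[np.abs(t-q)<.004]) for q in np.linspace(t.min()+.01,t.max()-.01,8)]
    print("len",np.ptp(t),"yaw",np.arctan2(d[1],d[0]),"tail",c+d*t.min(),"c75",c+d*(t.min()+.075),"widths",np.array(w))
Rt=rot(o["orientation"]).as_matrix()
G=o["tool_pos"]+.18*Rt[:,2];print("grasp pt",G,"tool x yaw",np.arctan2(Rt[1,0],Rt[0,0]))
# check image center of fingers
print(proj(W2,[G,G+Rt[:,1]*.03,G-Rt[:,1]*.03])*1.4)
E
```

```text
w2 [ 276   96   15  188 2128]
len 0.18539336130684278 yaw 0.23474679929865 tail [ 0.4561 -0.272 ] c75 [ 0.529  -0.2546] widths [0.0116 0.0103 0.0111 0.0108 0.0106 0.0094 0.0055 0.0117]
w1 [ 484   98   64  141 4770]
len 0.20000883540864545 yaw 0.6485067755119991 tail [ 0.4777 -0.307 ] c75 [ 0.5375 -0.2617] widths [0.089  0.0761 0.0926 0.0574 0.0559 0.0578 0.0841 0.0298]
grasp pt [ 0.534  -0.2553  0.1288] tool x yaw 0.23440052492068564
[[399.5753 370.2086]
 [471.2978 370.1384]
 [327.8582 370.1063]]
```

Call:
send_rows(
  commands=[
    [0, 0, 0, -0.005, -0.002, 0.02, 0.05],
    [0, 0, 0, 0, 0, 0.025, 0.05],
    [0, 0, 0, 0, 0, 0.025, 0.05],
    [0, 0, 0, 0, 0, 0.02, 0.05],
    [0, 0, 0, 0, 0, 0.01, 0.05],
    [0, 0, 0, 0, 0, 0.003, 0.05],
    [0, 0, 0, 0, 0, 0, 0.05],
    [0, 0, 0, 0, 0, 0, 0.05],
  ],
)

```text
clock: 5.18
tool_pos: [0.5306, -0.2559, 0.2092]
orientation: [0.001, 0.993, 0.116, 0.001]
wrist_force: [-0.2, 0.1, 0.6]
grip_width: 0.05
```

```bash
python3 - <<'E'
from workcell import eyes,get_obs
import cv2,pickle
from h import *
s=eyes.snapshot("wrist");o=get_obs();pickle.dump((s,o),open("W3.pkl","wb"))
cv2.imwrite("pics/w3.png",cv2.resize(s["image"],None,fx=1.4,fy=1.4))
Rt=rot(o["orientation"]).as_matrix()
print(o["clock"],o["tool_pos"],o["tool_pos"]+.199*Rt[:,2],o["wrist_force"],Rt[:,2])
E
```

```text
5.2333 [ 0.53059917 -0.25583185  0.20924829] [ 0.53107368 -0.25608941  0.01024902] [ 0.73069817 -0.25088868  0.4613437 ] [ 0.00238447 -0.00129429 -0.99999632]
```

View pics/w3.png

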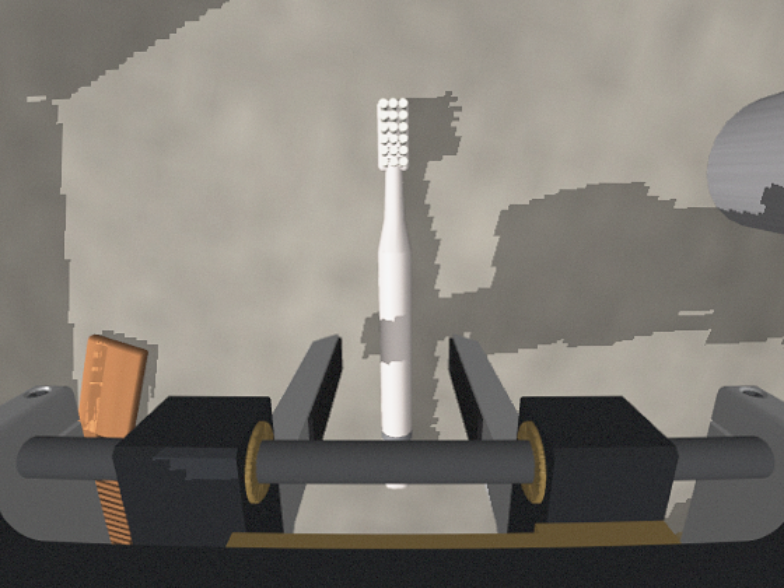

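Call:
send_rows(
  commands=[
    [0, 0, 0, 0, 0, 0.006, 0.05],
    [0, 0, 0, 0, 0, 0.001, 0.03],
    [0, 0, 0, 0, 0, 0, 0.0],
    [0, 0, 0, 0, 0, 0, 0.0],
    [0, 0, 0, 0, 0, 0, 0.0],
    [0, 0, 0, 0, 0, 0, 0.0],
    [0, 0, 0, 0, 0, 0, 0.0],
    [0, 0, 0, 0, 0, 0, 0.0],
  ],
  newtons=35,
)

```text
clock: 5.9
tool_pos: [0.53, -0.2554, 0.2007]
orientation: [0.0, 0.993, 0.116, 0.0]
wrist_force: [0.3, -0.4, -0.4]
grip_width: 0.0137
```

Call:
send_rows(
  commands=[
    [0, 0, 0, 0, 0, -0.02, 0.0],
    [0, 0, 0, 0, 0, -0.035, 0.0],
    [0, 0, 0, 0, 0, -0.035, 0.0],
    [0, 0, 0.07, 0, 0, -0.01, 0.0],
    [0, 0, 0.07, 0, 0, 0, 0.0],
    [0, 0, 0, -0.0057, -0.03, 0, 0.0],
    [0, 0, 0, -0.0057, -0.038, 0, 0.0],
    [0, 0, 0, -0.0057, -0.038, 0, 0.0],
    [0, 0, 0, -0.0057, -0.038, 0, 0.0],
    [0, 0, 0, -0.0057, -0.038, 0, 0.0],
    [0, 0, 0, -0.0057, -0.038, 0, 0.0],
    [0, 0, 0, -0.0057, -0.038, 0, 0.0],
    [0, 0, 0, -0.0057, -0.038, 0, 0.0],
    [0, 0, 0, -0.0057, -0.038, 0, 0.0],
    [0, 0, 0, -0.0057, -0.026, 0, 0.0],
    [0, 0, 0, 0, 0, 0, 0.0],
    [0, 0, 0, 0, 0, 0, 0.0],
  ],
)

```text
clock: 7.32
tool_pos: [0.4394, 0.0993, 0.3006]
orientation: [-0.0, 0.999, 0.048, -0.0]
wrist_force: [0.3, -1.0, 0.1]
grip_width: 0.0139
```

```bash
python3 - <<'E'
from workcell import eyes,get_obs
import cv2,pickle
from h import *
s=eyes.snapshot("wrist");t=eyes.snapshot("top");c=eyes.snapshot("scene");o=get_obs();pickle.dump((s,o,t,c),open("W4.pkl","wb"))
cv2.imwrite("pics/w4.png",cv2.resize(s["image"],None,fx=1.4,fy=1.4))
cv2.imwrite("pics/c4.png",cv2.resize(c["image"][90:270,190:400],None,fx=3,fy=3))
Rt=rot(o["orientation"]).as_matrix()
print(o["clock"],o["qpos"],o["tool_pos"],o["tool_pos"]+.18*Rt[:,2],o["wrist_force"],Rt)
E
```

```text
7.4667 [-0.75696482  0.63778752  0.72040886  2.16964791 -0.76216705  0.60379544
 -0.95734081] [0.44030965 0.09651186 0.30091962] [0.44049346 0.09638945 0.12091976] [-0.18750612 -0.99171447  0.29289659] [[ 9.95901834e-01  9.04350230e-02  1.02114625e-03]
 [ 9.04357408e-02 -9.95902061e-01 -6.80061146e-04]
 [ 9.55460305e-04  7.69622261e-04 -9.99999247e-01]]
```

View pics/w4.png

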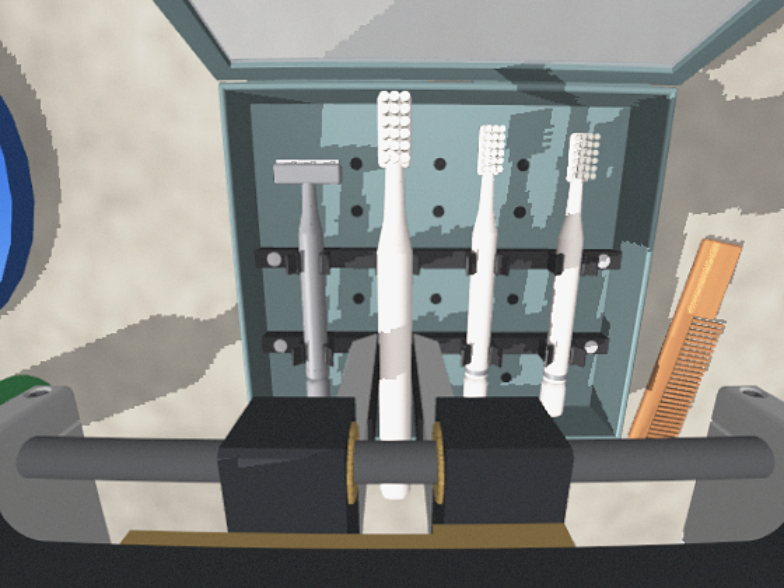

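View pics/c4.png

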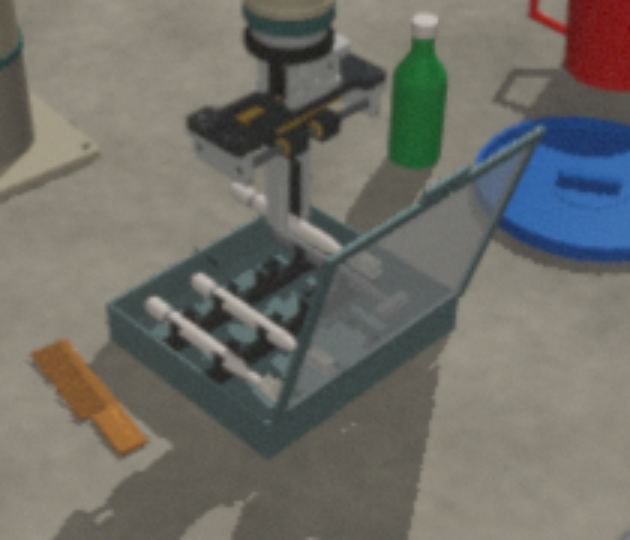

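```bash
python3 - <<'E'
import pickle,numpy as np
from h import *
np.set_printoptions(precision=4,suppress=True)
W,o,T,C=pickle.load(open("W4.pkl","rb"));W1=pickle.load(open("W1.pkl","rb"))
u=lambda x,y:((x+.5)/1.4-.5,(y+.5)/1.4-.5)
a=lambda x,y:((x+.5)/2.45+150-.5,(y+.5)/2.45+20-.5)
s=plane(W,[u(274,259),u(603,261),u(280,346),u(591,347)],.018);c=s.mean(0)
e=s[0]-s[1]+s[2]-s[3];yaw=np.arctan2(-e[0],e[1]);print(s,c,yaw)
for p,q in [((274,259),(89,261)),((603,261),(486,362)),((280,346),(70,373)),((591,347),(453,467))]: print("screw tri",tri(W,u(*p),W1,a(*q)))
P3=c[:2]+.027*np.array([-np.sin(yaw),np.cos(yaw)]);print("place3",P3)
b=plane(W,[u(394.5,93),u(395,250),u(395.5,330),u(395.5,497)],.1065);print("brush tip, shoulder,mid,tail",b,"yaw",np.arctan2(*(b[3]-b[0])[1::-1])-np.pi, np.linalg.norm(b[0]-b[3]))
d=(b[0]-b[3])/np.linalg.norm(b[0]-b[3]);bc=b[3]+.075*d;print("bc",bc)
print("neighbor c line",plane(W,[u(476,395),u(485,220)],.0255), "b",plane(W,[u(553,412),u(573,240)],.0255),"razor",plane(W,[u(317,390),u(311,245)],.0255))
dd=P3-bc[:2];Rt=rot(o["orientation"]).as_matrix();print("move tool x,y",dd@Rt[:2,0],dd@Rt[:2,1])
E
```

```text
[[ 0.4615  0.1808  0.018 ]
 [ 0.4809 -0.0328  0.018 ]
 [ 0.4014  0.1755  0.018 ]
 [ 0.4209 -0.0382  0.018 ]] [0.4412 0.0713 0.018 ] 0.09084772367674615
screw tri (array([0.4614, 0.1808, 0.0175]), np.float64(0.0002658899544800027))
screw tri (array([ 0.4812, -0.0316,  0.0202]), np.float64(5.0501395889835166e-05))
screw tri (array([0.403 , 0.1744, 0.0218]), np.float64(0.00024012092261550277))
screw tri (array([ 0.4223, -0.0362,  0.0217]), np.float64(0.00021649061388900976))
place3 [0.4387 0.0982]
brush tip, shoulder,mid,tail [[0.5494 0.1107 0.1065]
 [0.488  0.1046 0.1065]
 [0.4521 0.1009 0.1065]
 [0.3621 0.0922 0.1065]] yaw -6.184746962245287 0.18827914670930204
bc [0.4367 0.0996 0.1065]
neighbor c line [[0.3812 0.038  0.0255]
 [0.4997 0.0501 0.0255]] b [[ 0.3729 -0.0182  0.0255]
 [ 0.493  -0.0068  0.0255]] razor [[0.3745 0.1475 0.0255]
 [0.474  0.1558 0.0255]]
move tool x,y 0.0018745058371648826 0.001559607438538462
```

Call:
send_rows(
  commands=[
    [0, 0, 0, 0.002, 0.001, 0.012, 0.0],
    [0, 0, 0, 0, 0, 0.018, 0.0],
    [0, 0, 0, 0, 0, 0.015, 0.0],
    [0, 0, 0, 0, 0, 0.01, 0.0],
    [0, 0, 0, 0, 0, 0.006, 0.0],
    [0, 0, 0, 0, 0, 0, 0.0],
    [0, 0, 0, 0, 0, 0, 0.0],
  ],
  newtons=50,
)

```text
clock: 8.05
tool_pos: [0.4423, 0.0959, 0.2398]
orientation: [0.0, 0.999, 0.045, 0.0]
wrist_force: [0.6, -0.6, -0.7]
grip_width: 0.0139
```

```bash
python3 - <<'E'
from workcell import eyes,get_obs
import cv2,pickle
from h import *
s=eyes.snapshot("wrist");o=get_obs();pickle.dump((s,o),open("W5.pkl","wb"))
cv2.imwrite("pics/w5.png",cv2.resize(s["image"],None,fx=1.4,fy=1.4))
Rt=rot(o["orientation"]).as_matrix()
print(o["clock"],o["tool_pos"],o["tool_pos"]+.18*Rt[:,2],o["wrist_force"],o["wrist_torque"])
E
```

```text
8.1 [0.44234032 0.09623802 0.24006947] [0.44247635 0.09621192 0.06006952] [-0.07824906  0.08666804 -0.16650185] [-0.02497535  0.16211241 -0.02060549]
```

View pics/w5.png

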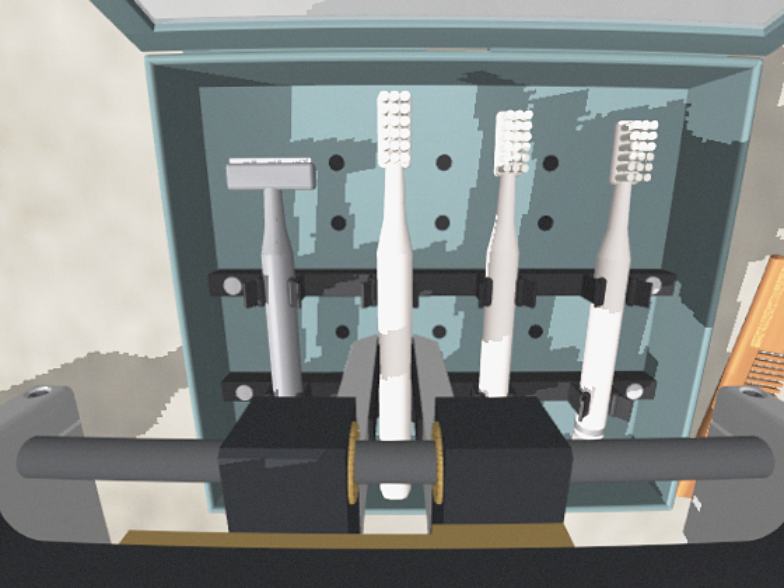

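```bash
python3 - <<'E'
import pickle,numpy as np
from h import *
np.set_printoptions(precision=4,suppress=True)
W,o=pickle.load(open("W5.pkl","rb"));W4=pickle.load(open("W4.pkl","rb"))[0]
u=lambda x,y:((x+.5)/1.4-.5,(y+.5)/1.4-.5)
print("jaw tops",plane(W,[u(253,292),u(294,292),u(369,290),u(486,292),u(526,292),u(593,292),u(635,292)],.04))
s=plane(W,[u(232,285),u(653,285),u(244,393),u(634,391)],.018);c=s.mean(0)
e=s[0]-s[1]+s[2]-s[3];yaw=np.arctan2(-e[0],e[1]);print(s,c,yaw,c[:2]+.027*np.array([-np.sin(yaw),np.cos(yaw)]))
for z in(.0465,.05): print("brush",plane(W,[u(394.5,93),u(395,290),u(395.5,330),u(395.5,497)],z))
cv2.imwrite("pics/w5a.png",cv2.resize(W["image"][150:300,150:470],None,fx=2.45,fy=2.45,interpolation=cv2.INTER_CUBIC))
E
```

```text
jaw tops [[ 0.4654  0.1632  0.04  ]
 [ 0.467   0.1446  0.04  ]
 [ 0.471   0.1108  0.04  ]
 [ 0.4748  0.058   0.04  ]
 [ 0.4764  0.0398  0.04  ]
 [ 0.4792  0.009   0.04  ]
 [ 0.481  -0.0105  0.04  ]]
[[ 0.4618  0.1812  0.018 ]
 [ 0.4811 -0.0331  0.018 ]
 [ 0.4013  0.1757  0.018 ]
 [ 0.4211 -0.038   0.018 ]] [0.4413 0.0715 0.018 ] 0.0910853117580817 [0.4389 0.0983]
brush [[0.5523 0.1065 0.0465]
 [0.4737 0.0993 0.0465]
 [0.4554 0.0974 0.0465]
 [0.3657 0.0893 0.0465]]
brush [[0.5516 0.1065 0.05  ]
 [0.4746 0.0993 0.05  ]
 [0.4566 0.0975 0.05  ]
 [0.3687 0.0896 0.05  ]]
```

View pics/w5a.png

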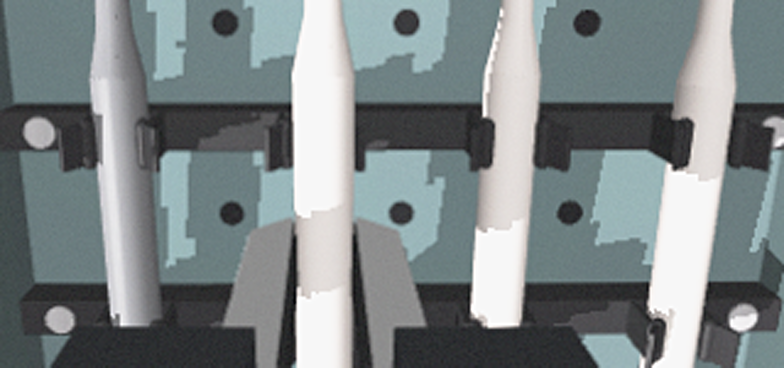

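Call:
send_rows(
  commands=[
    [0, 0, 0, -0.001, -0.0023, 0, 0.0],
    [0, 0, 0, 0, 0, 0.004, 0.0],
    [0, 0, 0, 0, 0, 0.004, 0.0],
    [0, 0, 0, 0, 0, 0.004, 0.0],
    [0, 0, 0, 0, 0, 0.004, 0.0],
    [0, 0, 0, 0, 0, 0.003, 0.0],
    [0, 0, 0, 0, 0, 0.002, 0.0],
    [0, 0, 0, 0, 0, 0.002, 0.0],
    [0, 0, 0, 0, 0, 0, 0.0],
    [0, 0, 0, 0, 0, 0, 0.0],
  ],
  newtons=60,
)

```text
clock: 8.93
tool_pos: [0.4406, 0.0985, 0.2183]
orientation: [-0.001, 0.999, 0.046, 0.001]
wrist_force: [-4.6, -1.9, 26.7]
grip_width: 0.0137
```

```bash
python3 - <<'E'
from workcell import eyes,get_obs
import cv2,pickle
from h import *
s=eyes.snapshot("wrist");o=get_obs();pickle.dump((s,o),open("W6.pkl","wb"))
cv2.imwrite("pics/w6.png",cv2.resize(s["image"],None,fx=1.4,fy=1.4))
Rt=rot(o["orientation"]).as_matrix()
print(o["clock"],o["tool_pos"],o["tool_pos"]+.18*Rt[:,2],o["wrist_force"],o["wrist_torque"],o["grip_width"],Rt[:,2])
E
```

```text
8.9833 [0.44059856 0.09847442 0.21827411] [0.44083725 0.0987263  0.03827444] [-3.85465253 -2.8228923  25.21210276] [-0.44072168  1.14112585 -0.01228623] 0.013843534140672964 [ 0.00132608  0.00139934 -0.99999814]
```

View pics/w6.png

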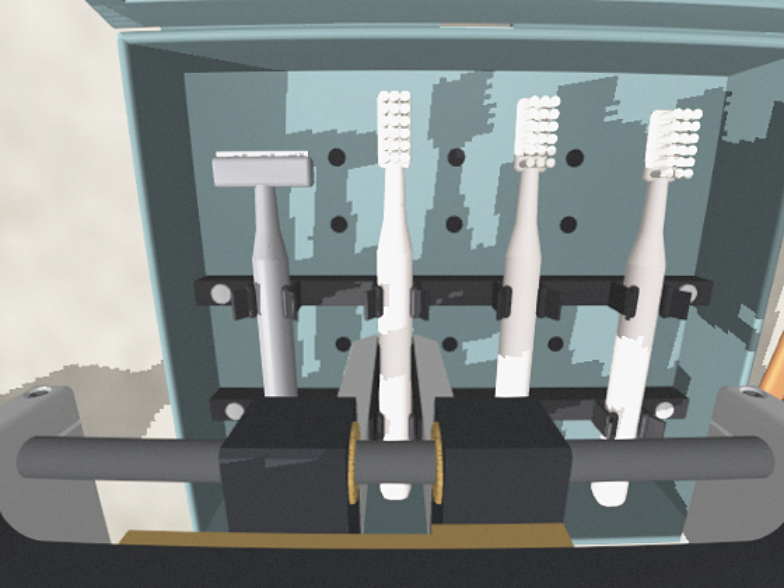

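Call:
send_rows(
  commands=[
    [0, 0, 0, 0, 0, 0, 0.032],
    [0, 0, 0, 0, 0, 0, 0.032],
    [0, 0, 0, 0, 0, 0, 0.032],
    [0, 0, 0, 0, 0, -0.01, 0.032],
    [0, 0, 0, 0, 0, -0.03, 0.032],
    [0, 0, 0, 0, 0, -0.04, 0.032],
    [0, 0, 0, 0, 0, -0.02, 0.032],
    [0, 0, 0, 0, 0, 0, 0.032],
    [0, 0, 0, 0, 0, 0, 0.032],
  ],
)

```text
clock: 9.73
tool_pos: [0.4408, 0.0998, 0.317]
orientation: [-0.0, 0.999, 0.047, 0.001]
wrist_force: [0.1, 0.8, -0.4]
grip_width: 0.0319
```

```bash
python3 - <<'E'
from workcell import eyes,get_obs
import cv2,pickle
from h import *
s=eyes.snapshot("wrist");c=eyes.snapshot("scene");o=get_obs();pickle.dump((s,o,c),open("W7.pkl","wb"))
cv2.imwrite("pics/w7.png",cv2.resize(s["image"],None,fx=1.4,fy=1.4))
cv2.imwrite("pics/c7.png",cv2.resize(c["image"][90:270,190:400],None,fx=3,fy=3,interpolation=cv2.INTER_CUBIC))
print(o["clock"],o["tool_pos"],o["wrist_force"],o["grip_width"])
E
```

```text
9.8333 [0.44021444 0.09964103 0.3156884 ] [-0.72857676 -0.00508183 -0.59017823] 0.031863631534664684
```

View pics/w7.png

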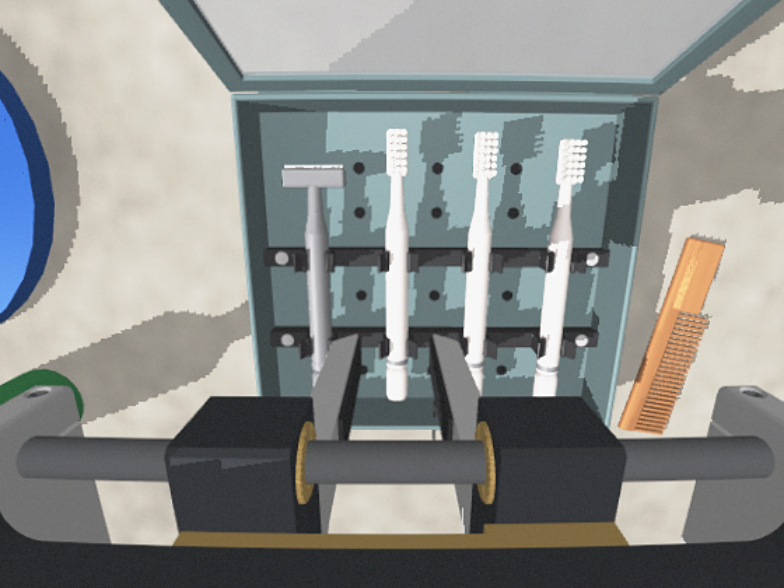

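View pics/c7.png

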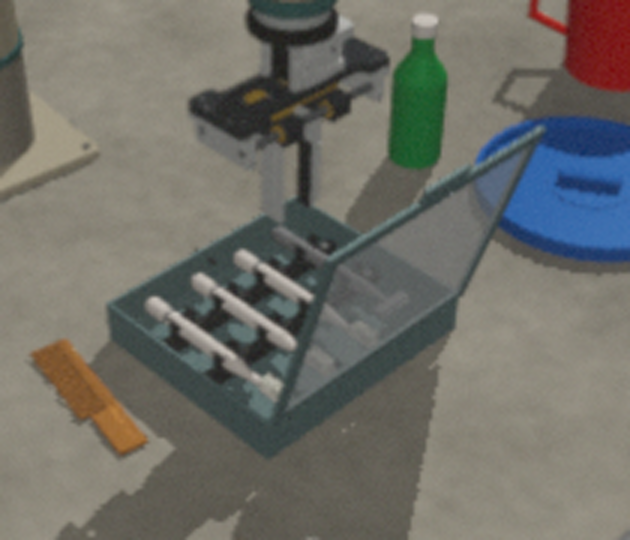

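```bash
python3 - <<'E'
import pickle,numpy as np
from h import *
np.set_printoptions(precision=4,suppress=True)
W,o,C=pickle.load(open("W7.pkl","rb"))
u=lambda x,y:((x+.5)/1.4-.5,(y+.5)/1.4-.5)
v=lambda x,y:((x+.5)/3-.5+190,(y+.5)/3-.5+90)
print("tail tri new",tri(W,u(397,396),C,v(242,258)))
print("tail tri b",tri(W,u(545,394),C,v(153,305)))
print("shoulder pts: ring new",tri(W,u(396,363),C,v(262,270)))
s=plane(W,[u(282,258),u(592,259),u(288,340),u(581,340)],.018);c=s.mean(0)
e=s[0]-s[1]+s[2]-s[3];yaw=np.arctan2(-e[0],e[1]);Rz=np.array([[np.cos(yaw),np.sin(yaw)],[-np.sin(yaw),np.cos(yaw)]])
loc=lambda X:(X[:,:2]-c[:2])@Rz.T
for z in (.0255,.0385):
    print(z,"new tip,shoulder,ring,tail",loc(plane(W,[u(397,129),u(396.5,235),u(396.5,360),u(396.5,400)],z)).round(4).tolist(),"c head",loc(plane(W,[u(486,133)],z)))
print(c,yaw)
# lid frame in scene
E
```

```text
tail tri new (array([0.37  , 0.0935, 0.0233]), np.float64(0.005834048679029323))
tail tri b (array([ 0.3794, -0.0165,  0.0252]), np.float64(0.00013265980937296286))
shoulder pts: ring new (array([0.3964, 0.0971, 0.0227]), np.float64(0.006863651257350202))
0.0255 new tip,shoulder,ring,tail [[0.1124, 0.0282], [0.0467, 0.0283], [-0.0422, 0.0281], [-0.0741, 0.028]] c head [[ 0.1103 -0.0273]]
0.0385 new tip,shoulder,ring,tail [[0.1107, 0.0283], [0.0482, 0.0284], [-0.0365, 0.0282], [-0.0668, 0.0281]] c head [[ 0.1087 -0.0245]]
[0.4413 0.0712 0.018 ] 0.09156885581507412
```

Call:
send_rows(
  commands=[
    [0, 0, 0, 0, 0, -0.02, 0.0],
    [0, 0, 0, 0, 0, -0.04, 0.0],
    [0, 0, 0, 0, 0, -0.04, 0.0],
    [0, 0, 0, 0, 0.007, -0.04, 0.0],
    [0, 0, 0, 0, 0.007, -0.03, 0.0],
    [0, 0, 0, 0.01, 0.007, -0.01, 0.0],
    [0, 0, 0, 0.03, 0.007, 0, 0.0],
    [0, 0, 0, 0.036, 0, 0, 0.0],
    [0, 0, 0, 0.036, 0, 0, 0.0],
    [0, 0, 0, 0.036, 0, 0, 0.0],
    [0, 0, 0, 0.036, 0, 0, 0.0],
    [0, 0, 0, 0.036, 0, 0, 0.0],
    [0, 0, 0, 0.03, 0, 0, 0.0],
    [0, 0, 0, 0, 0, 0, 0.0],
    [0, 0, 0, 0, 0, 0, 0.0],
  ],
  newtons=20,
)

```text
clock: 11.08
tool_pos: [0.6931, 0.0939, 0.4931]
orientation: [0.0, 0.999, 0.046, -0.002]
wrist_force: [-1.3, -0.4, -0.3]
grip_width: 0.0008
```

```bash
python3 - <<'E'
from workcell import eyes,get_obs
import cv2,pickle
from h import *
c=eyes.snapshot("scene");t=eyes.snapshot("top");o=get_obs();pickle.dump((c,t,o),open("W8.pkl","wb"))
cv2.imwrite("pics/c8.png",cv2.resize(c["image"][50:270,190:450],None,fx=3,fy=3,interpolation=cv2.INTER_CUBIC)[:600,:780])
Rt=rot(o["orientation"]).as_matrix();tip=o["tool_pos"]+.199*Rt[:,2]
yaw=.0915;d=tip[:2]-[.4413,.0714];print(o["clock"],o["qpos"],o["tool_pos"],tip,"case",d@[np.cos(yaw),np.sin(yaw)],d@[-np.sin(yaw),np.cos(yaw)],o["wrist_force"],o["grip_width"],Rt[:,2])
E
```

```text
11.1833 [-0.58176808  0.77140564  0.88204291  1.24947434 -0.57995643  1.37866845
 -1.21813999] [0.69163431 0.09385669 0.49509952] [0.69099927 0.09386777 0.29610054] case 0.2507076598044501 -0.00044182997030522427 [-0.64042394 -0.50792163 -0.61399016] 0.0005616337435521476 [-3.19114089e-03  5.56991923e-05 -9.99994907e-01]
```

View pics/c8.png

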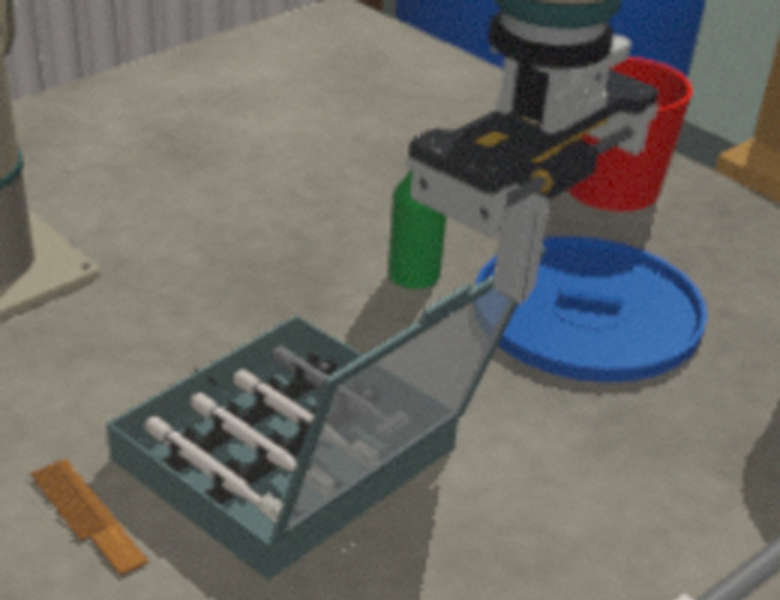

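Call:
send_rows(
  commands=[
    [0, 0, 0, 0, 0, 0.02, 0.0],
    [0, 0, 0, 0, 0, 0.035, 0.0],
    [0, 0, 0, 0, 0, 0.025, 0.0],
    [0, 0, 0, -0.01, 0, 0, 0.0],
    [0, 0, 0, -0.02, 0, 0, 0.0],
    [0, 0, 0, -0.02, 0, 0, 0.0],
    [0, 0, 0, -0.021, 0, 0, 0.0],
    [0, 0, 0, -0.021, 0, 0, 0.0],
    [0, 0, 0, -0.021, 0, 0, 0.0],
    [0, 0, 0, -0.022, 0, 0.003, 0.0],
    [0, 0, 0, -0.022, 0, 0.003, 0.0],
    [0, 0, 0, 0, 0, 0, 0.0],
  ],
)

```text
clock: 12.18
tool_pos: [0.5311, 0.0795, 0.4105]
orientation: [-0.002, 0.999, 0.046, -0.003]
wrist_force: [-0.9, -0.2, 0.0]
grip_width: 0.0006
```

```bash
cat > chk.py <<'E'
import sys
from workcell import eyes,get_obs
import cv2,pickle
from h import *
n=sys.argv[1]
c=eyes.snapshot("scene");o=get_obs();pickle.dump((c,o),open(n+".pkl","wb"))
cv2.imwrite(f"pics/{n}.png",cv2.resize(c["image"][50:270,190:450],None,fx=3,fy=3,interpolation=cv2.INTER_CUBIC)[:600,:780])
Rt=rot(o["orientation"]).as_matrix();tip=o["tool_pos"]+.199*Rt[:,2]
yaw=.0915;d=tip[:2]-[.4413,.0714];print(o["clock"],tip,"case",d@[np.cos(yaw),np.sin(yaw)],d@[-np.sin(yaw),np.cos(yaw)],o["wrist_force"],o["grip_width"],Rt[:,2])
E
python3 chk.py c9
```

```text
12.2333 [0.53296913 0.08059439 0.21197503] case 0.09212577422166215 0.0007799006044785039 [0.73761156 0.74731619 1.15201999] 0.0005915181015089501 [-0.0020381   0.00256516 -0.99999463]
```

View pics/c9.png

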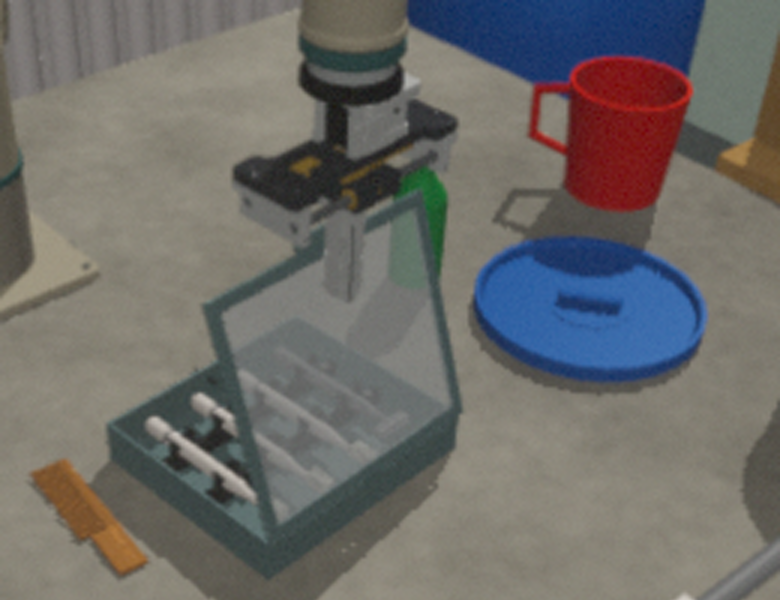

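Lid is at about 75° and the fingers sit on its outer face. I'll keep following the arc.

Call:
send_rows(
  commands=[
    [0, 0, 0, -0.02, 0, 0.008, 0.0],
    [0, 0, 0, -0.02, 0, 0.008, 0.0],
    [0, 0, 0, -0.018, 0, 0.013, 0.0],
    [0, 0, 0, -0.018, 0, 0.014, 0.0],
    [0, 0, 0, -0.013, 0, 0.017, 0.0],
    [0, 0, 0, -0.013, 0, 0.018, 0.0],
    [0, 0, 0, -0.006, 0, 0.013, 0.0],
    [0, 0, 0, -0.006, 0, 0.013, 0.0],
    [0, 0, 0, 0, 0, 0, 0.0],
  ],
)

```text
clock: 12.98
tool_pos: [0.4213, 0.0696, 0.3054]
orientation: [-0.0, 0.999, 0.046, -0.002]
wrist_force: [-0.4, 0.2, 0.2]
grip_width: 0.0005
```

```bash
python3 chk.py c10
```

```text
13.0333 [0.42212378 0.06948702 0.10731599] case -0.01927079170729518 -0.0001528057760723562 [-0.59573329 -0.36321335  0.05656256] 0.00024274157595472736 [-1.38553146e-03  2.37159083e-04 -9.99999012e-01]
```

View pics/c10.png

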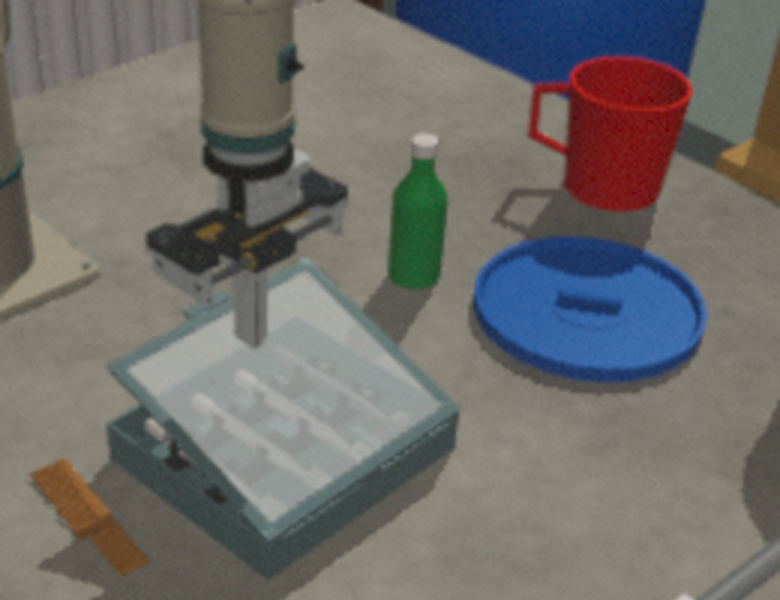

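Call:
send_rows(
  commands=[
    [0, 0, 0, -0.003, 0, 0.012, 0.0],
    [0, 0, 0, -0.003, 0, 0.014, 0.0],
    [0, 0, 0, -0.002, 0, 0.012, 0.0],
    [0, 0, 0, -0.001, 0, 0.008, 0.0],
    [0, 0, 0, 0, 0, 0.005, 0.0],
    [0, 0, 0, 0, 0, 0.003, 0.0],
    [0, 0, 0, 0, 0, 0.001, 0.0],
    [0, 0, 0, 0, 0, 0, 0.0],
  ],
)

```text
clock: 13.7
tool_pos: [0.4141, 0.0686, 0.2519]
orientation: [-0.0, 0.999, 0.046, 0.001]
wrist_force: [0.1, -0.4, -0.3]
grip_width: 0.0001
```

```bash
python3 chk.py c11
```

```text
13.75 [0.41414058 0.06861935 0.0530137 ] case -0.02729988168159883 -0.00028740206857691696 [-0.20759981  0.01176791 -0.47868213] -1.1516722620246562e-05 [ 1.02990764e-03  1.77416959e-04 -9.99999454e-01]
```

View pics/c11.png

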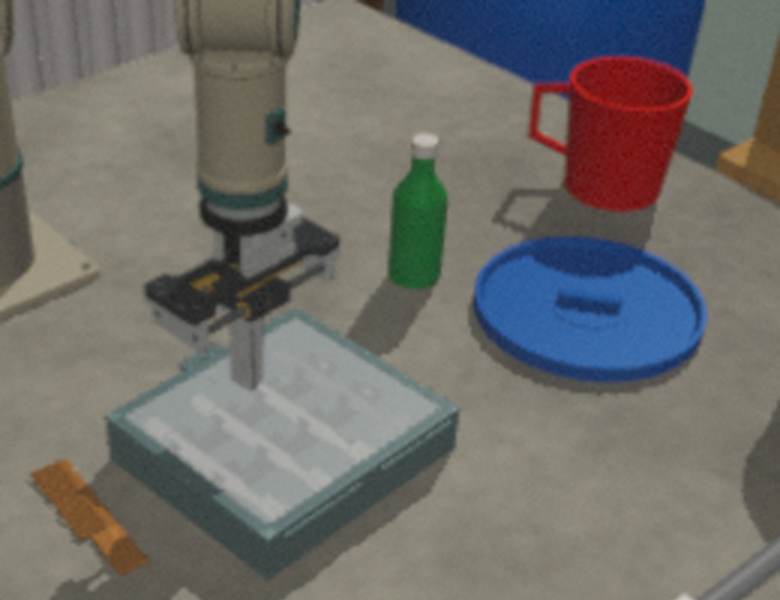

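Call:
send_rows(
  commands=[
    [0, 0, 0, 0, 0, 0.0015, 0.0],
    [0, 0, 0, 0, 0, 0.001, 0.0],
    [0, 0, 0, 0, 0, 0.001, 0.0],
    [0, 0, 0, 0, 0, 0, 0.0],
  ],
)

```text
clock: 14.08
tool_pos: [0.4137, 0.0685, 0.2488]
orientation: [-0.0, 0.999, 0.046, 0.001]
wrist_force: [-0.4, 0.7, 10.9]
grip_width: 0.0005
```

Call:
send_rows(
  commands=[
    [0, 0, 0, 0, 0, 0.0007, 0.0],
    [0, 0, 0, 0, 0, 0, 0.0],
    [0, 0, 0, 0, 0, 0, 0.0],
  ],
)

```text
clock: 14.33
tool_pos: [0.4136, 0.0683, 0.2487]
orientation: [-0.001, 0.999, 0.046, 0.001]
wrist_force: [-2.8, 0.1, 18.6]
grip_width: 0.0002
```

Call:
send_rows(
  commands=[
    [0, 0, 0, 0, 0, -0.005, 0.0],
    [0, 0, 0, 0, 0, -0.03, 0.0],
    [0, 0, 0, 0, 0, -0.04, 0.0],
    [0, 0, 0, 0, 0, -0.04, 0.0],
    [0, 0, 0, 0, 0, -0.04, 0.0],
    [0, 0, 0, 0, 0, -0.02, 0.0],
    [0, 0, 0, 0, 0, 0, 0.0],
  ],
)

```text
clock: 14.92
tool_pos: [0.4146, 0.0682, 0.4259]
orientation: [-0.001, 0.999, 0.047, 0.004]
wrist_force: [1.0, -0.4, 0.1]
grip_width: 0.0005
```

```bash
python3 chk.py c12; python3 - <<'E'
from workcell import eyes
import cv2,pickle
s=eyes.snapshot("wrist");pickle.dump(s,open("W12.pkl","wb"));cv2.imwrite("pics/w12.png",cv2.resize(s["image"],None,fx=1.4,fy=1.4))
E
```

```text
14.9667 [0.41457226 0.06917588 0.22487899] case -0.026819160593635167 0.00022735846874189744 [-0.42045404 -0.50596555 -0.56531095] 0.00030696385438073385 [ 0.00375041  0.00197861 -0.99999101]
```

View pics/c12.png

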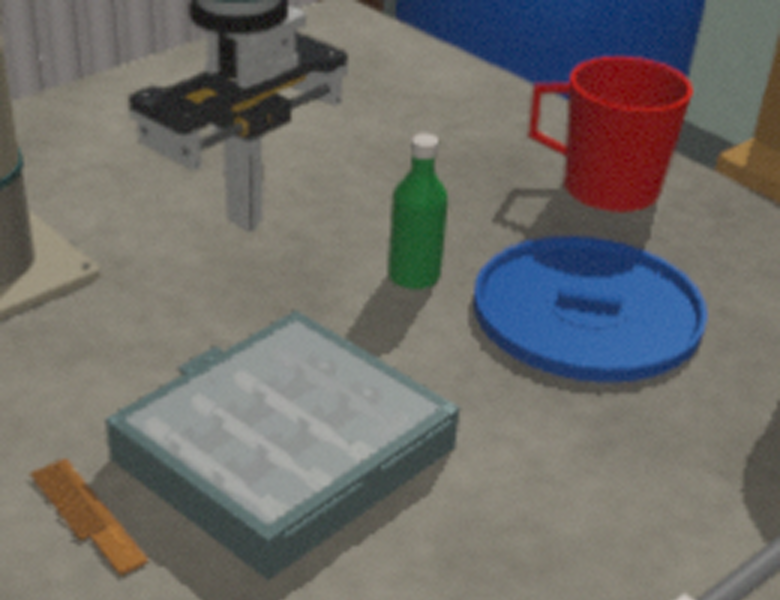

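View pics/w12.png

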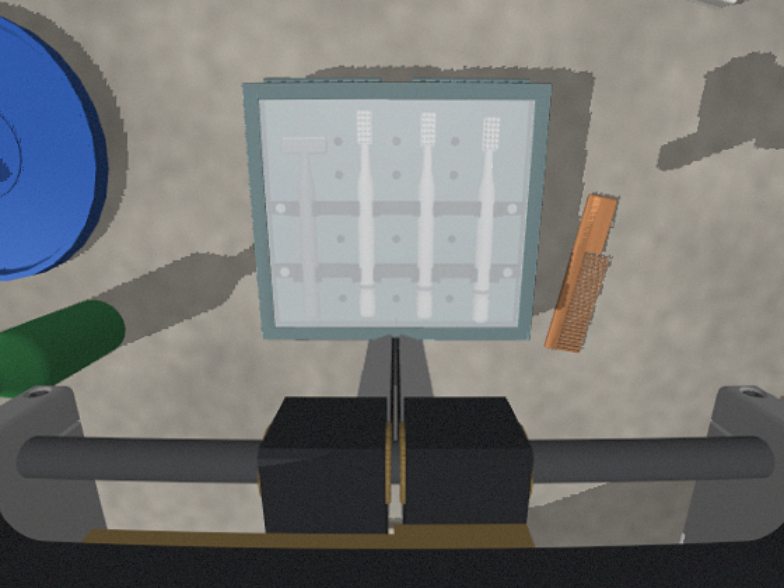

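```bash
python3 - <<'E'
import pickle,numpy as np
from h import *
np.set_printoptions(precision=4,suppress=True)
W=pickle.load(open("W12.pkl","rb"));C,o=pickle.load(open("c12.pkl","rb"))
u=lambda x,y:((x+.5)/1.4-.5,(y+.5)/1.4-.5); v=lambda x,y:((x+.5)/3-.5+190,(y+.5)/3-.5+50)
for n,a,b in [("NR",u(531,339),v(108,419)),("NL",u(265,339),v(295,312)),("HR",u(550,85),v(268,535)),("HL",u(244,84),v(458,408))]: print(n,tri(W,a,C,b))
for z in(.0495,.055): 
  X=plane(W,[u(265,339),u(531,339),u(550,85),u(244,84)],z);print(z,[np.linalg.norm(X[i]-X[(i+1)%4]).round(4) for i in range(4)])
E
```

```text
NR (array([ 0.3684, -0.0594,  0.0495]), np.float64(0.0040633586143996835))
NL (array([0.3422, 0.1859, 0.0443]), np.float64(0.0017272694858048163))
HR (array([ 0.5806, -0.0382,  0.0504]), np.float64(0.000861637212008541))
HL (array([0.5591, 0.2053, 0.0466]), np.float64(0.00027538606145475114))
0.0495 [np.float64(0.2456), np.float64(0.215), np.float64(0.2439), np.float64(0.2158)]
0.055 [np.float64(0.2418), np.float64(0.2117), np.float64(0.2402), np.float64(0.2124)]
```

The lid's near and hinge corners are level at about 0.048 m, so it is shut. The gripper is clear, so I'm handing in.

```bash
python3 - <<'E'
from workcell import arm,get_obs
print(get_obs()["clock"]); print(arm.close_job())
E
```

```text
15.0167
the job is handed in; nothing more can be done
None
```

I clipped the loose toothbrush into place 3, the empty one, with its head towards the hinge. Then I shut the cover and handed the job in at 15.0 s of the 54 s. No verdict was reported.

**Toothbrush:** I pressed straight down until it bottomed at about 25 N, with its axis reading 25.1 mm against the 25.5 mm given. After release it measured about 1 mm off sideways and about 1 mm off along x. Its length read 186.5 mm against a true 185 mm. Triangulating the tail and ring gave heights of about 23 mm, but with 6 to 7 mm between the two rays. I gave that check little weight.

**Cover:** I pushed it shut from behind with closed fingers and pressed it down to about 19 N, with the fingertips at 49.7 mm. Its near and hinge corners then triangulated level, at 44 to 50 mm. The last pictures show it flush.

**Other things:** The three other clipped items look unmoved under the cover. The comb, bottle and bucket lid look undisturbed in the last views. I did not re-measure the bystanders one by one. The gripper was raised clear and touching nothing when I handed in.

**Disagreements:**
- The top and wrist cameras differed by about 2 mm on where place 3 is.
- Just before pressing, the brush was 2.4 mm off sideways, which I corrected.
- The first colour mask for the loose brush was off. The one in the first wrist view never came right, so I relied on a second mask in the closer view.

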